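# Set out the generator service kit

## Task

Set out the service kit on the marked mat, each part upright and centred in its square: the oil filter in the square in front of the test meter, the fuel filter in the square in front of the battery charger, and the relay in the middle square between the two, with its long side along the row of squares. Lay the spacer ring flat and centred on top of the oil filter. Leave the spray can, the tape measure and the jar where they are.

Things in the scene. Friction and masses are not known exactly. Their poses are not given: they have to be found in the camera images.
- oil_filter_center (a point): The oil filter: a dark grey canister with a bright steel disc on top, standing upright, 60 diameter x 76 high, the larger of the two round filters. Flat top. This point is its centre, 38 above its foot; z up its axis. Mass 0.26 to 0.46 kg; the other three weigh 0.07 to 0.21 kg. Sizes in mm.
- fuel_filter_center (a point): The fuel filter: a slim aluminium canister standing upright, 40 diameter, 80 high in all: the top 10 is a thin brass nipple 12 across, and the shoulder below it (66 to 70 up) tapers a little. This point is on its axis 40 above its foot; z up. Sizes in mm.
- relay_center (a point): The plug-in relay: a grey block on a black base, standing upright. Base 30 (its x) x 50 (its y, the long side) x 12 high, body above it 28 (x) x 46 (y), 50 high in all. This point is its centre, 25 above its foot; z up. Sizes in mm.
- ring_mid (a point): The spacer ring: a plain flat steel ring lying flat, outer diameter 54, hole 36, 10 thick. This point is the centre of its hole, half-way up (5 above its underside); z along its axis. Sizes in mm.
- mat: The service mat, fixed: black rubber, 250 (x) x 340 (y) x 3 thick, with three white-outlined 90 mm squares in a row along its y. Origin at the centre of its underside; x points away from the robot, give or take 0.2 rad, y to the left. The squares' centres are at x = -60, y = +105 (left), 0 (middle) and -105 (right) mm in its frame. The meter and the charger stand at its rear, behind the left and the right squares; which is where varies. Sizes in mm.
- meter: The test meter, fixed: a yellow handheld meter lying flat at the rear of the mat, 70 (x) x 130 (y) x 48 high, black face with a grey window and a round dial. Origin at the centre of its underside, on the mat; axes as the mat's. The centre of the square in front of it (on the robot's side) is at x = -125, y = 0 mm in its frame. Sizes in mm.
- charger: The battery charger, fixed: a grey box with seven cooling fins on top at the rear of the mat, 70 (x) x 110 (y) x 64 high. Origin at the centre of its underside, on the mat; axes as the mat's. The centre of the square in front of it (on the robot's side) is at x = -125, y = 0 mm in its frame. Sizes in mm.
- spray_can: Bystander: a blue spray can with a paper label and white cap, standing, 52 diameter x 150 high. Origin at the centre of its underside. Sizes in mm.
- tape_measure: Bystander: a yellow tape measure standing on edge, 38 (x) x 73 (y) x 60 high. Origin at the centre of its underside. Sizes in mm.
- jar: Bystander: a small white jar with a black lid, standing on the rear of the mat between the meter and the charger, behind the middle square, 44 diameter x 50 high. Origin at the centre of its underside. Sizes in mm.

How it is judged (in metres and radians):
At the end, for the whole second after the job is handed in: The oil filter, fuel filter and relay stand upright on the mat, each within 14 mm (along and across) of its square's centre; the relay's long side is within 0.2 rad of the row; the ring lies flat on the oil filter, within 10 mm of its axis; all at rest (below 10 mm/s) (x of oil_filter_center in the frame of meter between -0.139 and -0.111 m and y of oil_filter_center in the frame of meter between -0.014 and 0.014 m and x of fuel_filter_center in the frame of charger between -0.139 and -0.111 m and y of fuel_filter_center in the frame of charger between -0.014 and 0.014 m and x of relay_center in the frame of mat between -0.074 and -0.046 m and y of relay_center in the frame of mat between -0.014 and 0.014 m and z of oil_filter_center in the frame of mat between 0.037 and 0.045 m and z of fuel_filter_center in the frame of mat between 0.039 and 0.047 m and z of relay_center in the frame of mat between 0.024 and 0.032 m and z of ring_mid in the frame of mat between 0.08 and 0.088 m and horizontal distance between ring_mid and oil_filter_center below 0.01 m and angle between the y axis of relay_center and the y axis of mat, either way round below 0.2 rad and angle between each of oil_filter_center, fuel_filter_center, relay_center's own z axis and vertical below 0.1 rad and (angle between ring_mid's own z axis and vertical below 0.1 rad or angle between ring_mid's own z axis and vertical above 3.04 rad) and linear speed of each of oil_filter, fuel_filter, relay, ring below 0.01 m/s); the robot touches nothing.
It fails at once if the spray can is moved by more than 15 mm (distance of spray_can from where it was at the start of the episode above 0.015 m).
It fails at once if the tape measure is moved by more than 15 mm (distance of tape_measure from where it was at the start of the episode above 0.015 m).
It fails at once if the jar is moved by more than 15 mm (distance of jar from where it was at the start of the episode above 0.015 m).
It also fails if it takes over 128 s, if anything falls off the work surface, if the arm or the gripper's body presses on something with over 40 N, if the wrist force passes 120 N, or if a joint passes its speed limit or range.

## Robot

A 6-joint arm with a two-finger parallel gripper is mounted at the origin on the work surface. World frame = base frame: x ahead of the robot, y to its left, z up, the work surface at z = 0. Lengths are in mm, angles in rad, forces in N, time in s.
With the tool pointing down it reaches from about 300 to 850 mm from the base axis. Payload 5.4 kg.
Tool frame: the origin (TCP) lies between the finger pads; the fingertips stand ahead of it and the grasp point (between the pads) lies 11 mm behind it (finger_overhang is the z of the fingertips in the tool frame, in mm); z points along the fingers, y is the line along which they close (so a half turn about z gives the same grasp; the last joint's range is limited). The gripper opens to 85 mm and grips with 20 to 120 N. Pads are 22 mm wide; open, the fingers measure 114 mm over their backs; the gripper's body (76 mm by 85 mm) begins 54 mm behind the grasp point. The pads swing forward as they close: fully open they stand 13 mm farther back than shut.
Start: joints at [1.057, 0.158, 1.597, -0, 1.386, -0.21], TCP at [172.02, 548.649, 239.299] pointing down, gripper open.
Joint ranges: [-2.91, 2.91], [-0.94, 2.29], [0.18, 2.7], [-1.29, 4.43], [0.17, 2.64], [-3, 3]. Speed limits (rad/s): [2.57, 2.57, 3.14, 3.14, 3.14, 3.14].

## Interface

Orientations are given as a unit quaternion [x, y, z, w].
In Python, from plant import * gives the robot as it stands.
- The arm moves only by the shell command python3 -m inch 'ROWS' [OPENING] [FORCE]. ROWS is JSON, a list of rows, each an object of numbers: "dx", "dy", "dz": the shift along the tool's x, y, z in m; "spin": the turn about the tool's z in degrees. In form: [{"dx": .., "dy": .., "dz": .., "spin": ..}, ...]. A call has 1 to 8 rows; each row is the pose to reach, as a shift and turn from the pose commanded when the call began, along the tool's axes at that moment; what a row does not reach only later rows make up. A row lasts 1/10 s, in which the tool goes at most 50 mm and 8.59 degrees, less where a joint would pass 70% of its speed; a pose out of reach is approached as far as the arm can. A call with a gripper value outside its range is refused whole. OPENING is the opening in per cent of the stroke, from 0 (shut) to 100 (fully open), set as the call begins (- or left out, the last holds). The fingers move at their own pace and stop on an object; FORCE is the grip in N (left out, the last holds). Time passes only in rows, so rows that repeat a pose let the fingers close. It gives the time, the measured TCP pose, the force, the opening and the grip force at its end, in the units of the state.
- state(): the state, without advancing time (a new reading comes with each control period).
- camera(name): name is "scene" or "top" or "wrist"; returns (picture, depth): 480x640x3 uint8, red, green, blue; 480x640 float32, mm along the optical axis (not along the pixel's ray), 0 where there is no reading.
- calibration(name): a dict with "mtx" (3x3 intrinsics, pixels), "R" (3x3) and "t" (3): a world point X has camera coordinates R X + t; the wrist camera has in their place "mount" (4x4, takes a point from camera to tool coordinates, whose origin is the TCP and whose axes are the flange's). Camera axes: x right, y down, z forward; pixel columns grow to the right and rows downward; lengths in mm; the calibration is good to about 2 mm. A picture is of the moment at which its call begins: read the wrist's pose just before it. calibration takes no time and is no camera call.
- hand_in(): hands the job in; it is judged then, once.
Trained networks look in the newest picture that a camera, given by its name, has taken for a name from the list of things; names that differ only in an ending like _2 or _b are one class to them, and where a whole thing is asked for, a point or a joint stands for the part that bears it (a point fixed in the world has none). Each returns a list of dicts, best first, with "score" (0 to 1); they miss things now and then, are a little off and sometimes report something else, mostly with a low value. They report only what shows in the picture. A call takes as long as a camera call.
- find_in(camera, query): "at" ([row, column] in pixels, amid what is visible of it).
- regions_of(camera, query): "mask" (480x640 bool, what is visible of it) and "at" ([row, column] in pixels, amid what is visible of it).
- pinpoint(camera, query): "at" ([row, column] in pixels: a listed point, or the origin of a listed thing).
The state is a dict: "time_s": time; "qpos": joint angles; "dq": joint speeds; "joint_torque": joint torques, N m; "tool_pos": TCP position; "ee_rot": TCP orientation; "wrist_force": force on the tool from outside, world axes, zero at the start; "ft_torque": the same for the moment, N m; "width": finger opening in mm; "gripper_force": force on a finger pad.
Only numpy, scipy, OpenCV 4.12 (cv2) and the standard library are available. Lean on these libraries where they do the work, as an engineer would, in place of code of your own. Each camera call takes 0.05 s, during which the arm holds its last target. There are 200 camera calls.

## Working session

There is one attempt and no reset: what is moved stays moved. The work goes in short steps, Python scripts to look and compute and a shell command to move; the robot and the scene stay as the last step left them, time stands still between calls to the robot, and variables do not carry over. Pictures are saved under pics/ and viewed, at most 14 in all, crops included, and the job is handed in when it is done.

```bash
ls; mkdir -p pics
cat > h.py <<'E'
from plant import *
import numpy as np, cv2
from scipy.spatial.transform import Rotation as Ro
def cam_pose(n):
    c=calibration(n)
    if 'R' in c: R=np.array(c['R']).T; return np.array(c['mtx']),R,-R@np.array(c['t'])
    s=state(); M=np.array(c['mount']); T=Ro.from_quat(s['ee_rot']).as_matrix()
    return np.array(c['mtx']),T@M[:3,:3],T@M[:3,3]+np.array(s['tool_pos'])
def ray(P,at,z):
    K,R,o=P; d=R@np.linalg.inv(K)@np.array([at[1],at[0],1.]); return o+d*(z-o[2])/d[2]
def cloud(P,dep):
    K,R,o=P; v,u=np.mgrid[:480,:640]; p=np.stack([u,v,np.ones_like(u)],-1)@np.linalg.inv(K).T*dep[...,None]
    return p@R.T+o
E
python3 - <<'E'
from h import *
for n in('top','scene'):
    P=cam_pose(n); im,d=camera(n); cv2.imwrite(f'pics/{n}0.png',im[...,::-1]); print(n,P[2].round(),P[1][:,2].round(2),(d==0).mean())
    np.savez(n+'0',im=im,d=d)
    C=cloud(P,d)
    for q,z in dict(oil_filter_center=38,fuel_filter_center=40,relay_center=25,ring_mid=5,mat=0,meter=3,charger=3,spray_can=0,tape_measure=0,jar=3).items():
        for r in pinpoint(n,q)[:2]: print(q,round(r['score'],2),np.round(r['at']),ray(P,r['at'],z).round())
s=state();print(s['tool_pos'],Ro.from_quat(s['ee_rot']).as_matrix().round(3),s['time_s'],s['wrist_force'],{k:s[k] for k in s if 'over' in k})
print(calibration('wrist'))
E
```

```text
pics
top [ 394.    7. 1462.] [ 0.13  0.   -0.99] 0.0040104166666666665
fuel_filter_center 0.75 [287. 440.] [ 420. -319.   40.]
fuel_filter_center 0.71 [291. 216.] [421. 315.  40.]
relay_center 0.61 [237. 446.] [ 563. -348.   25.]
ring_mid 0.63 [260. 494.] [ 494. -490.    5.]
mat 0.72 [216. 339.] [635. -42.   0.]
meter 0.59 [198. 306.] [692.  57.   3.]
charger 0.72 [195. 378.] [ 696. -157.    3.]
spray_can 0.66 [285. 438.] [ 427. -323.    0.]
tape_measure 0.8 [269. 174.] [490. 445.   0.]
jar 0.73 [196. 336.] [696. -35.   3.]
scene [1316. -229.  783.] [-0.71  0.2  -0.67] 0.0040852864583333336
oil_filter_center 0.61 [227. 444.] [568. 323.  38.]
fuel_filter_center 0.89 [198. 420.] [438. 317.  40.]
relay_center 0.64 [278. 182.] [ 551. -351.   25.]
ring_mid 0.71 [279. 134.] [ 501. -468.    5.]
ring_mid 0.49 [279. 314.] [624. -46.   5.]
mat 0.94 [278. 314.] [615. -46.   0.]
meter 0.93 [287. 367.] [681.  68.   3.]
charger 0.76 [310. 281.] [ 694. -143.    3.]
spray_can 0.78 [250. 194.] [ 431. -319.    0.]
spray_can 0.68 [280. 182.] [ 532. -355.    0.]
tape_measure 0.62 [211. 470.] [486. 457.   0.]
jar 0.89 [300. 326.] [692. -36.   3.]
[172.01180076 548.67013065 239.35156333] [[-0.954  0.299  0.   ]
 [ 0.299  0.954  0.   ]
 [ 0.     0.    -1.   ]] 1.1 [ 0.09952814 -0.39413272  0.24172536] {}
{'mtx': array([[372.9079503 ,   0.        , 320.03840821],
       [  0.        , 372.9079503 , 235.11032984],
       [  0.        ,   0.        ,   1.        ]]), 'mount': array([[ 1.16174399e-04, -9.46952713e-01, -3.21372909e-01,
         8.24493585e+01],
       [ 9.99999987e-01,  1.46912227e-04, -7.13953576e-05,
        -8.00390745e-01],
       [ 1.14821637e-04, -3.21372896e-01,  9.46952717e-01,
        -1.34148693e+02],
       [ 0.00000000e+00,  0.00000000e+00,  0.00000000e+00,
         1.00000000e+00]])}
```

View pics/top0.png

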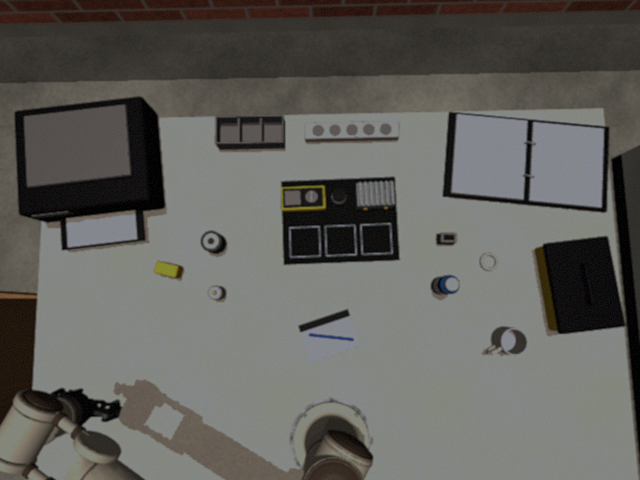

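View pics/scene0.png

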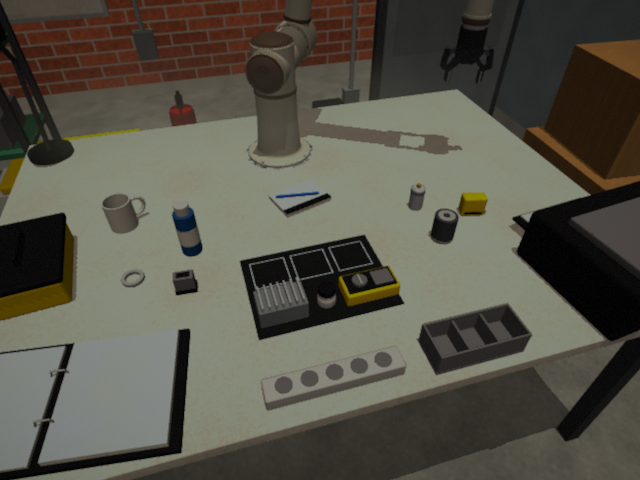

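The top view shows the oil filter at (row 242, col 212), fuel filter (293, 216), relay (238, 446) and ring (262, 488). The meter is behind the left square and the charger behind the right. Next I'll measure the parts and squares.

Run:
```python
from h import *
z=np.load('top0.npz'); im,d=z['im'],z['d']; P=cam_pose('top'); C=cloud(P,d)
def top(r,c,w,zmin,name,zmax=400):
    S=C[r-w:r+w+1,c-w:c+w+1].reshape(-1,3); S=S[(S[:,2]>zmin)&(S[:,2]<zmax)]
    print(name,len(S),S.mean(0).round(1),np.ptp(S,axis=0).round(),S[:,2].max().round(1), cv2.minAreaRect(S[:,:2].astype(np.float32)) )
top(242,212,18,66,'oil'); top(293,216,14,55,'fuel'); top(238,446,14,40,'relay'); top(262,488,14,5,'ring'); top(283,448,22,130,'can')
top(270,168,16,50,'tape');top(196,339,8,42,'jar');top(197,303,25,40,'meter');top(194,376,25,50,'charger')
g=im.max(2)
m=((g<70)|(C[...,2]>20)).astype(np.uint8); 
# square interiors: dark comps near expected
dark=(g<60).astype(np.uint8)
n,l,st,ce=cv2.connectedComponentsWithStats(dark,connectivity=4)
for i in range(1,n):
    if 300<st[i,4]<6000 and 270<ce[i][0]<410 and 170<ce[i][1]<270:
        print(st[i],ray(P,ce[i][::-1],3).round(1))
        (c,w,a)=cv2.minAreaRect(np.array([ray(P,(v,u),3)[:2] for v,u in np.argwhere(l==i)],np.float32)); print(np.round(c,1),np.round(w,1),a)
```

```text
oil 369 [561.8 320.6  75.9] [60. 58. 18.] 84.4 ((562.8342895507812, 321.13116455078125), (60.0300178527832, 57.6710205078125), 6.6584296226501465)
fuel 169 [418.4 309.8  70.1] [39. 38. 29.] 86.7 ((418.60791015625, 310.67388916015625), (37.40301513671875, 38.853729248046875), 36.749027252197266)
relay 167 [ 560.7 -348.2   49.9] [29. 46. 20.] 59.9 ((561.1826171875, -348.49407958984375), (45.580501556396484, 29.215927124023438), 88.83499908447266)
ring 201 [ 491.3 -471.6    9.3] [82. 82. 14.] 19.3 ((485.64971923828125, -468.68475341796875), (78.0267562866211, 85.72657012939453), 77.52971649169922)
can 173 [ 426.  -324.3  148.1] [40. 42. 26.] 156.2 ((425.8796691894531, -325.1636962890625), (34.412147521972656, 36.72883605957031), 25.55463218688965)
tape 294 [487.5 449.9  59.3] [44. 66. 17.] 67.2 ((487.3643798828125, 450.3916931152344), (64.74103546142578, 35.791751861572266), 76.37696838378906)
jar 151 [691.9 -41.   52.8] [36. 38. 18.] 62.8 ((691.4793701171875, -41.84984588623047), (35.59172058105469, 37.881282806396484), 0.5937924981117249)
meter 681 [686.9  64.6  44.7] [ 67. 127.  17.] 57.2 ((686.4461059570312, 64.04156494140625), (67.3195571899414, 127.08028411865234), 0.9166395664215088)
charger 826 [ 690.  -146.7   58.3] [ 72. 110.  26.] 75.9 ((690.9088745117188, -145.80238342285156), (70.32624053955078, 109.84904479980469), 1.2164050340652466)
[ 282  177  117   87 4353] [628.1 -42.3   3. ]
[623.9 -41.2] [247.  337.1] 1.0663775205612183
[283 188  40  20 340] [694.   56.4   3. ]
[695.2  66.8] [ 54.6 114.9] 1.8016211986541748
[362 225  29  28 751] [ 566.3 -147.3    3. ]
[ 566.5 -147.4] [82.1 80. ] 88.77176666259766
[326 226  29  29 745] [564.2 -41.9   3. ]
[564.2 -42.2] [80.8 81.2] 1.5809725522994995
[291 228  28  28 744] [562.4  62.8   3. ]
[562.1  63. ] [79.7 79.9] 88.860107421875
```

```bash
python3 - <<'E'
import plant; print([n for n in dir(plant) if n[0]!='_']); 
print({k:getattr(plant,k) for k in dir(plant) if 'over' in k or 'GRIP' in k.upper() or 'ROBOT' in k.upper()}); print(plant.state().keys())
from h import *
s=state(); T=Ro.from_quat(s['ee_rot']).as_matrix(); 
print(T.T@(np.array([562,320.8,180])-s['tool_pos']))
E
python3 -m inch '[{"spin":-8},{"spin":-16},{"spin":-16}]' 100 40
```

```text
['Unreachable', 'calibration', 'camera', 'find_in', 'finger_overhang', 'hand_in', 'pinpoint', 'regions_of', 'state']
{'finger_overhang': 8.0}
dict_keys(['time_s', 'qpos', 'dq', 'joint_torque', 'tool_pos', 'ee_rot', 'wrist_force', 'ft_torque', 'gripper_force', 'width'])
[-440.29376876 -100.78696425   59.34294469]validation failed for argument at $[0]...
```

```bash
python3 -m inch '[{"dx":0,"dy":0,"dz":0,"spin":-8},{"dx":0,"dy":0,"dz":0,"spin":-16},{"dx":0,"dy":0,"dz":0,"spin":-16.5},{"dx":0,"dy":0,"dz":0,"spin":-16.5}]' 100 40
```

```text
time_s: 1.5
tool_pos: [172.0, 548.7, 239.3]
ee_rot: [0.009, 1.0, 0.0, 0.0]
wrist_force: [-1.1, 0.4, -0.7]
width: 85.2
gripper_force: 0.0
```

```bash
cat >> h.py <<'E'
def go(x,y,z,yaw=91.1):
    s=state(); T=Ro.from_quat(s['ee_rot']).as_matrix(); D=T.T@(np.array([x,y,z])-s['tool_pos'])/1000
    a=np.degrees(np.arctan2(T[1,1],T[0,1])); print('rows dx dy dz',D.round(4),'spin',round((a-yaw+90)%180-90,1),'yaw',round(a,1),'t',s['time_s'],'pos',np.round(s['tool_pos'],1))
def look(name,w=None):
    P=cam_pose('wrist'); im,d=camera('wrist'); cv2.imwrite(f'pics/{name}.png',im[...,::-1]); C=cloud(P,d); return P,im,d,C
def top(C,x,y,w,zmin,zmax):
    m=(abs(C[...,0]-x)<w)&(abs(C[...,1]-y)<w)&(C[...,2]>zmin)&(C[...,2]<zmax); S=C[m]
    c,e=cv2.minEnclosingCircle(S[:,:2].astype(np.float32)); print(len(S),'mean',S.mean(0).round(1),'circ',np.round(c,1),round(e,1),'rect',cv2.minAreaRect(S[:,:2].astype(np.float32)))
    return S
E
python3 -m inch '[{"dx":-0.04,"dy":-0.022,"dz":-0.01,"spin":0},{"dx":-0.394,"dy":-0.221,"dz":0,"spin":0},{"dx":-0.394,"dy":-0.221,"dz":0,"spin":0},{"dx":-0.394,"dy":-0.221,"dz":0,"spin":0},{"dx":-0.394,"dy":-0.221,"dz":0,"spin":0},{"dx":-0.394,"dy":-0.221,"dz":0,"spin":0},{"dx":-0.394,"dy":-0.221,"dz":0,"spin":0},{"dx":-0.394,"dy":-0.221,"dz":0,"spin":0}]' && python3 -m inch '[{"dx":-0.03,"dy":-0.017,"dz":0,"spin":0},{"dx":-0.03,"dy":-0.017,"dz":0,"spin":0}]'
python3 - <<'E'
from h import *
P,im,d,C=look('w1'); top(C,562,321,45,70,85); go(562,321,34)
E
```

```text
time_s: 2.3
tool_pos: [515.6, 348.4, 240.8]
ee_rot: [0.009, 1.0, 0.0, 0.0]
wrist_force: [0.3, 0.5, 0.3]
width: 85.5
gripper_force: 0.0
time_s: 2.5
tool_pos: [547.2, 329.1, 240.2]
ee_rot: [0.012, 1.0, -0.0, 0.001]
wrist_force: [-1.1, -0.4, 0.5]
width: 85.5
gripper_force: 0.0
3742 mean [560.5 324.9  75.8] circ [561.9 324.7] 30.0 rect ((561.935791015625, 324.6341552734375), (58.53132629394531, 59.452510833740234), 89.60417175292969)
rows dx dy dz [-0.0172 -0.0095  0.2062] spin -2.3 yaw 88.8 t 2.55 pos [545.1 330.8 240.3]
```

View pics/w1.png

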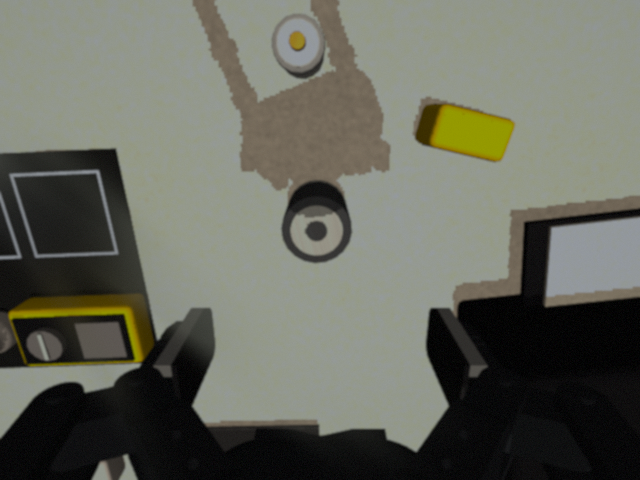

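Wrist view: the oil filter is at (row 230, col 317), near (562, 322), radius 30 mm as given. I'll centre over it and descend.

```bash
python3 -m inch '[{"dx":-0.017,"dy":-0.008,"dz":0.02,"spin":-2.3},{"dx":-0.017,"dy":-0.008,"dz":0.06,"spin":-2.3},{"dx":-0.017,"dy":-0.008,"dz":0.1,"spin":-2.3},{"dx":-0.017,"dy":-0.008,"dz":0.11,"spin":-2.3},{"dx":-0.017,"dy":-0.008,"dz":0.11,"spin":-2.3},{"dx":-0.017,"dy":-0.008,"dz":0.11,"spin":-2.3}]'
python3 - <<'E'
from h import *
go(562,322.5,34)
P,im,d,C=look('w2'); top(C,562,321,45,70,85); go(562,322.5,34)
E
```

```text
time_s: 3.15
tool_pos: [561.3, 325.0, 133.1]
ee_rot: [-0.012, 1.0, 0.001, 0.002]
wrist_force: [0.8, 0.1, 0.8]
width: 85.3
gripper_force: 0.0
rows dx dy dz [-0.0004 -0.0027  0.0991] spin 0.3 yaw 91.4 t 3.15 pos [561.3 325.  133.1]
8305 mean [559.8 324.6  75.8] circ [561.8 324.6] 30.0 rect ((561.488525390625, 324.6200256347656), (58.79216384887695, 59.472599029541016), 74.86571502685547)
rows dx dy dz [ 0.0004 -0.0027  0.0998] spin 0.3 yaw 91.4 t 3.2 pos [561.9 325.1 133.8]
```

Filter at (562, 324.6), tool at (561.9, 325.1): centred. I'll go down, grip and lift.

```bash
python3 -m inch '[{"dx":0,"dy":0,"dz":0.04,"spin":0},{"dx":0,"dy":0,"dz":0.075,"spin":0},{"dx":0,"dy":0,"dz":0.099,"spin":0},{"dx":0,"dy":0,"dz":0.099,"spin":0},{"dx":0,"dy":0,"dz":0.099,"spin":0}]' && python3 -m inch '[{"dx":0,"dy":0,"dz":0,"spin":0},{"dx":0,"dy":0,"dz":0,"spin":0},{"dx":0,"dy":0,"dz":0,"spin":0},{"dx":0,"dy":0,"dz":0,"spin":0},{"dx":0,"dy":0,"dz":0,"spin":0},{"dx":0,"dy":0,"dz":0,"spin":0},{"dx":0,"dy":0,"dz":0,"spin":0},{"dx":0,"dy":0,"dz":0,"spin":0}]' 0 50
```

```text
time_s: 3.7
tool_pos: [561.9, 324.6, 34.0]
ee_rot: [-0.012, 1.0, 0.0, 0.001]
wrist_force: [1.4, 0.4, 0.4]
width: 85.3
gripper_force: 0.0
time_s: 4.5
tool_pos: [562.6, 324.9, 34.7]
ee_rot: [-0.012, 1.0, 0.001, 0.002]
wrist_force: [-0.3, 1.1, 7.1]
width: 58.6
gripper_force: 54.9
```

```bash
python3 -m inch '[{"dx":0,"dy":0,"dz":-0.025,"spin":0},{"dx":0,"dy":0,"dz":-0.06,"spin":0},{"dx":0,"dy":-0.04,"dz":-0.06,"spin":0},{"dx":0,"dy":-0.09,"dz":-0.06,"spin":0},{"dx":0,"dy":-0.14,"dz":-0.06,"spin":0},{"dx":0,"dy":-0.18,"dz":-0.06,"spin":0},{"dx":0,"dy":-0.21,"dz":-0.06,"spin":0},{"dx":0,"dy":-0.22,"dz":-0.06,"spin":0}]' && python3 -m inch '[{"dx":0,"dy":-0.02,"dz":0,"spin":0},{"dx":0,"dy":-0.038,"dz":0,"spin":0},{"dx":0,"dy":-0.038,"dz":0,"spin":0},{"dx":0,"dy":-0.038,"dz":0,"spin":0}]'
python3 - <<'E'
from h import *
P,im,d,C=look('w3'); go(562,62.9,37.5)
K,R,o=P
dark=((im.max(2)<60)).astype(np.uint8); n,l,st,ce=cv2.connectedComponentsWithStats(dark,connectivity=4)
for i in range(1,n):
    if 500<st[i,4]<20000: 
        p=np.array([ray(P,(v,u),3)[:2] for v,u in np.argwhere(l==i)],np.float32); print(st[i],[np.round(a,1) for a in cv2.minAreaRect(p)])
E
```

```text
time_s: 5.3
tool_pos: [565.7, 101.1, 91.7]
ee_rot: [-0.011, 1.0, -0.0, -0.0]
wrist_force: [-0.4, 1.0, -2.8]
width: 58.6
gripper_force: 55.4
time_s: 5.7
tool_pos: [566.6, 66.7, 91.6]
ee_rot: [-0.012, 1.0, 0.0, -0.0]
wrist_force: [0.3, 0.3, -3.6]
width: 58.8
gripper_force: 55.4
rows dx dy dz [ 0.0047 -0.004   0.0541] spin 0.3 yaw 91.4 t 5.75 pos [566.6  67.   91.6]
[   80   175   142   122 15365] [array([564.5, -40.5]), array([80.9, 82.2]), np.float64(1.4)]
[   0  201   64   96 4730] [array([ 574.5, -126.2]), array([65. , 42.7]), np.float64(1.3)]
```

View pics/w3.png

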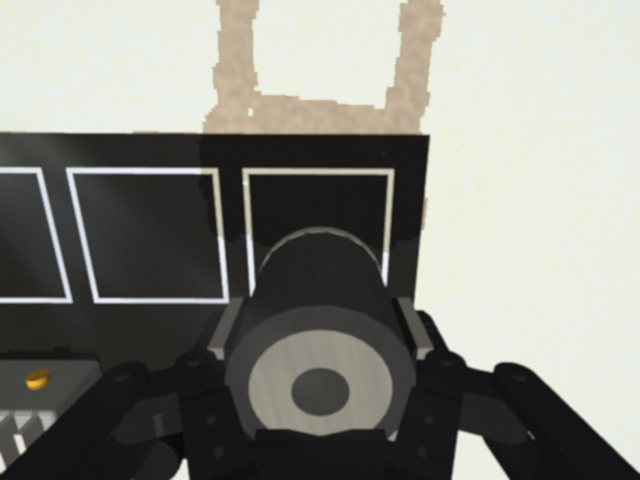

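The filter is held upright above the left square (square at cols 245-393, rows 170 and down). The wrist and top measurements agree to about 2 mm, so I'll set it down.

```bash
python3 -m inch '[{"dx":0.0045,"dy":-0.003,"dz":0.02,"spin":0},{"dx":0.0045,"dy":-0.003,"dz":0.04,"spin":0},{"dx":0.0045,"dy":-0.003,"dz":0.05,"spin":0},{"dx":0.0045,"dy":-0.003,"dz":0.0535,"spin":0},{"dx":0.0045,"dy":-0.003,"dz":0.0535,"spin":0}]' && python3 -m inch '[{"dx":0,"dy":0,"dz":0,"spin":0},{"dx":0,"dy":0,"dz":0,"spin":0},{"dx":0,"dy":0,"dz":0,"spin":0},{"dx":0,"dy":0,"dz":0,"spin":0},{"dx":0,"dy":0,"dz":0,"spin":0},{"dx":0,"dy":0,"dz":0,"spin":0}]' 90 && python3 -m inch '[{"dx":0,"dy":0,"dz":-0.03,"spin":0},{"dx":0,"dy":0,"dz":-0.07,"spin":0},{"dx":0,"dy":0,"dz":-0.11,"spin":0},{"dx":0,"dy":0,"dz":-0.14,"spin":0},{"dx":0,"dy":0,"dz":-0.15,"spin":0},{"dx":0,"dy":0,"dz":-0.15,"spin":0}]' 100
python3 - <<'E'
from h import *
P,im,d,C=look('w4'); top(C,562,63,45,74,90); go(418.5,312,150)
E
```

```text
time_s: 6.25
tool_pos: [562.4, 63.7, 38.5]
ee_rot: [-0.013, 1.0, 0.0, -0.0]
wrist_force: [0.3, -1.1, -3.6]
width: 58.9
gripper_force: 55.5
time_s: 6.85
tool_pos: [562.4, 63.0, 38.3]
ee_rot: [-0.012, 1.0, -0.0, 0.0]
wrist_force: [-0.4, 0.5, 1.1]
width: 76.7
gripper_force: 0.0
time_s: 7.45
tool_pos: [563.3, 62.9, 189.6]
ee_rot: [-0.012, 1.0, -0.0, 0.002]
wrist_force: [-0.4, -0.5, 0.2]
width: 85.2
gripper_force: 0.0
5508 mean [560.7  63.   78.9] circ [562.1  63. ] 30.0 rect ((561.9594116210938, 63.08848571777344), (59.07466125488281, 58.88629150390625), 40.709983825683594)
rows dx dy dz [0.1375 0.2524 0.0376] spin 0.3 yaw 91.4 t 7.5 pos [562.1  63.  187.5]
```

```bash
python3 -m inch '[{"dx":0.02,"dy":0.035,"dz":0,"spin":0},{"dx":0.045,"dy":0.08,"dz":0,"spin":0},{"dx":0.07,"dy":0.125,"dz":0,"spin":0},{"dx":0.095,"dy":0.17,"dz":0.01,"spin":0},{"dx":0.12,"dy":0.215,"dz":0.02,"spin":0},{"dx":0.137,"dy":0.25,"dz":0.03,"spin":0},{"dx":0.137,"dy":0.253,"dz":0.037,"spin":0},{"dx":0.137,"dy":0.253,"dz":0.037,"spin":0}]' && python3 -m inch '[{"dx":0,"dy":0,"dz":0,"spin":0},{"dx":0,"dy":0,"dz":0,"spin":0}]'
python3 - <<'E'
from h import *
P,im,d,C=look('w5'); S=top(C,418,312,40,60,72);S=top(C,418,312,40,74,84); c=S.mean(0); go(c[0],c[1],34)
E
```

```text
time_s: 8.3
tool_pos: [416.7, 312.3, 147.7]
ee_rot: [-0.013, 1.0, -0.001, -0.003]
wrist_force: [-1.1, 0.1, 0.5]
width: 85.3
gripper_force: 0.0
time_s: 8.5
tool_pos: [420.1, 311.4, 151.1]
ee_rot: [-0.011, 1.0, -0.0, -0.0]
wrist_force: [0.6, 0.4, -0.4]
width: 85.2
gripper_force: 0.0
2655 mean [415.3 314.6  68.6] circ [418.3 314.6] 20.1 rect ((417.9363098144531, 314.92523193359375), (39.260684967041016, 38.90271759033203), 62.170814514160156)
335 mean [417.3 314.8  79.1] circ [417.9 314.6] 6.1 rect ((417.8628234863281, 314.7841796875), (11.547685623168945, 11.3778076171875), 71.1282730102539)
rows dx dy dz [0.0029 0.0033 0.1173] spin 0.2 yaw 91.3 t 8.55 pos [420.2 311.6 151.3]
```

```bash
python3 -m inch '[{"dx":0.002,"dy":0.003,"dz":0.03,"spin":0},{"dx":0.002,"dy":0.003,"dz":0.07,"spin":0},{"dx":0.002,"dy":0.003,"dz":0.1,"spin":0},{"dx":0.002,"dy":0.003,"dz":0.116,"spin":0},{"dx":0.002,"dy":0.003,"dz":0.116,"spin":0},{"dx":0.002,"dy":0.003,"dz":0.116,"spin":0}]' && python3 -m inch '[{"dx":0,"dy":0,"dz":0,"spin":0},{"dx":0,"dy":0,"dz":0,"spin":0},{"dx":0,"dy":0,"dz":0,"spin":0},{"dx":0,"dy":0,"dz":0,"spin":0},{"dx":0,"dy":0,"dz":0,"spin":0},{"dx":0,"dy":0,"dz":0,"spin":0},{"dx":0,"dy":0,"dz":0,"spin":0},{"dx":0,"dy":0,"dz":0,"spin":0}]' 0 40 && python3 -m inch '[{"dx":0,"dy":0,"dz":0,"spin":0},{"dx":0,"dy":0,"dz":0,"spin":0},{"dx":0,"dy":0,"dz":-0.03,"spin":0},{"dx":0,"dy":0,"dz":-0.07,"spin":0},{"dx":0,"dy":0,"dz":-0.1,"spin":0},{"dx":0,"dy":0,"dz":-0.11,"spin":0},{"dx":0,"dy":0,"dz":-0.11,"spin":0}]'
python3 - <<'E'
from h import *
go(566.4,-146.3,145)
E
```

```text
time_s: 9.15
tool_pos: [418.1, 315.2, 35.9]
ee_rot: [-0.012, 1.0, 0.0, 0.0]
wrist_force: [-0.2, -0.0, 0.3]
width: 85.5
gripper_force: 0.0
time_s: 9.95
tool_pos: [417.9, 315.8, 36.3]
ee_rot: [-0.012, 1.0, 0.0, 0.001]
wrist_force: [-1.2, -2.1, 5.6]
width: 39.3
gripper_force: 40.1
time_s: 10.65
tool_pos: [418.0, 315.9, 146.3]
ee_rot: [-0.012, 1.0, 0.001, 0.001]
wrist_force: [0.4, -0.1, -1.9]
width: 38.8
gripper_force: 40.8
rows dx dy dz [-0.1371 -0.4657  0.0011] spin 0.3 yaw 91.4 t 10.65 pos [418.  315.9 146.3]
```

```bash
python3 -m inch '[{"dx":-0.01,"dy":-0.025,"dz":0,"spin":0},{"dx":-0.022,"dy":-0.07,"dz":0,"spin":0},{"dx":-0.034,"dy":-0.115,"dz":0,"spin":0},{"dx":-0.046,"dy":-0.16,"dz":0,"spin":0},{"dx":-0.06,"dy":-0.205,"dz":0,"spin":0},{"dx":-0.072,"dy":-0.25,"dz":0,"spin":0},{"dx":-0.084,"dy":-0.29,"dz":0,"spin":0},{"dx":-0.094,"dy":-0.32,"dz":0,"spin":0}]' && python3 -m inch '[{"dx":-0.01,"dy":-0.035,"dz":0,"spin":0},{"dx":-0.022,"dy":-0.075,"dz":0,"spin":0},{"dx":-0.032,"dy":-0.11,"dz":0,"spin":0},{"dx":-0.04,"dy":-0.135,"dz":0,"spin":0},{"dx":-0.043,"dy":-0.145,"dz":0,"spin":0},{"dx":-0.043,"dy":-0.145,"dz":0,"spin":0},{"dx":-0.043,"dy":-0.145,"dz":0,"spin":0}]'
python3 - <<'E'
from h import *
P,im,d,C=look('w6'); go(566.4,-146.5,39)
dark=((im.max(2)<60)).astype(np.uint8); n,l,st,ce=cv2.connectedComponentsWithStats(dark,connectivity=4)
for i in range(1,n):
    if 500<st[i,4]<20000: 
        p=np.array([ray(P,(v,u),3)[:2] for v,u in np.argwhere(l==i)],np.float32); print(st[i],[np.round(a,1) for a in cv2.minAreaRect(p)])
E
```

```text
time_s: 11.45
tool_pos: [517.8, -4.3, 142.4]
ee_rot: [-0.011, 1.0, 0.0, -0.002]
wrist_force: [-0.3, 1.1, -0.7]
width: 38.6
gripper_force: 40.9
time_s: 12.15
tool_pos: [564.5, -144.6, 143.7]
ee_rot: [-0.012, 1.0, 0.001, -0.001]
wrist_force: [0.6, 0.4, -0.9]
width: 38.9
gripper_force: 40.9
rows dx dy dz [-0.0019 -0.0023  0.1051] spin 0.4 yaw 91.5 t 12.2 pos [ 564.6 -144.4  144.1]
[  31    0   58   54 1781] [array([ 437.4, -316.1]), array([24. , 48.1]), np.float64(51.2)]
[ 265  173  111  101 9049] [array([ 566.6, -145.5]), array([80.5, 81.8]), np.float64(1.4)]
[  400   174   117   101 10551] [array([564.9, -40.7]), array([80.7, 81.4]), np.float64(1.4)]
```

View pics/w6.png

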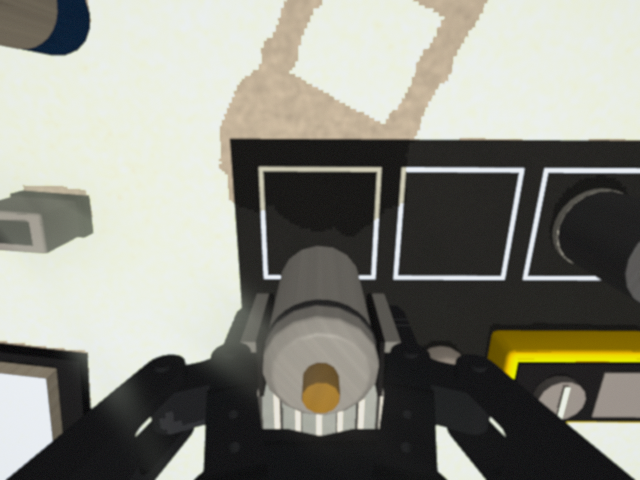

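The fuel filter is held upright over the right square (cols 260-380, rows 168-280). I'll lower it.

```bash
python3 -m inch '[{"dx":-0.002,"dy":-0.002,"dz":0.03,"spin":0},{"dx":-0.002,"dy":-0.002,"dz":0.06,"spin":0},{"dx":-0.002,"dy":-0.002,"dz":0.085,"spin":0},{"dx":-0.002,"dy":-0.002,"dz":0.098,"spin":0},{"dx":-0.002,"dy":-0.002,"dz":0.104,"spin":0},{"dx":-0.002,"dy":-0.002,"dz":0.104,"spin":0}]' && python3 -m inch '[{"dx":0,"dy":0,"dz":0,"spin":0},{"dx":0,"dy":0,"dz":0,"spin":0},{"dx":0,"dy":0,"dz":0,"spin":0},{"dx":0,"dy":0,"dz":0,"spin":0},{"dx":0,"dy":0,"dz":0,"spin":0},{"dx":0,"dy":0,"dz":0,"spin":0}]' 75 && python3 -m inch '[{"dx":0,"dy":0,"dz":-0.03,"spin":0},{"dx":0,"dy":0,"dz":-0.07,"spin":0},{"dx":0,"dy":0,"dz":-0.11,"spin":0},{"dx":0,"dy":0,"dz":-0.14,"spin":0},{"dx":0,"dy":0,"dz":-0.18,"spin":0},{"dx":0,"dy":0,"dz":-0.2,"spin":0},{"dx":0,"dy":0,"dz":-0.2,"spin":0}]' 100
python3 - <<'E'
from h import *
P,im,d,C=look('w7'); top(C,566,-147,30,65,75); top(C,566,-147,30,78,88);go(561,-345,200,1.1)
S=C[(C[...,2]>40)&(C[...,2]<56)&(abs(C[...,0]-561)<50)&(abs(C[...,1]+347)<60)]; print(len(S),S.mean(0) if len(S) else 0)
E
```

```text
time_s: 12.8
tool_pos: [567.4, -147.4, 41.1]
ee_rot: [-0.012, 1.0, 0.0, -0.0]
wrist_force: [0.0, 0.3, -0.9]
width: 39.0
gripper_force: 40.9
time_s: 13.4
tool_pos: [567.6, -148.0, 41.3]
ee_rot: [-0.012, 1.0, -0.0, 0.0]
wrist_force: [-0.5, 0.5, -0.4]
width: 64.1
gripper_force: 0.0
time_s: 14.1
tool_pos: [569.5, -148.9, 245.6]
ee_rot: [-0.012, 1.0, -0.002, 0.004]
wrist_force: [-0.4, 0.5, -0.1]
width: 85.0
gripper_force: 0.0
1439 mean [ 566.5 -148.6   71.8] circ [ 568.3 -148.6] 19.9 rect ((568.2149658203125, -148.46124267578125), (38.89727783203125, 38.81260299682617), 18.061222076416016)
167 mean [ 567.9 -148.5   82.3] circ [ 568.3 -148.5] 5.9 rect ((568.3817138671875, -148.33526611328125), (11.58542251586914, 10.763744354248047), 1.2112820148468018)
rows dx dy dz [ 0.0122 -0.1964  0.043 ] spin -89.7 yaw 91.4 t 14.15 pos [ 568.3 -148.3  242.7]
1759 [ 560.64161077 -344.04374161   49.01064391]
```

Fuel filter placed (568.3, -148.5), about 3 mm off centre. Next the relay: spin +90, so the joint range holds and the camera stays clear of the can.

```bash
python3 -m inch '[{"dx":0,"dy":-0.02,"dz":0,"spin":8},{"dx":0.002,"dy":-0.05,"dz":0,"spin":16},{"dx":0.004,"dy":-0.08,"dz":0,"spin":24},{"dx":0.006,"dy":-0.11,"dz":0,"spin":32},{"dx":0.008,"dy":-0.14,"dz":0,"spin":40},{"dx":0.01,"dy":-0.17,"dz":0.02,"spin":48},{"dx":0.012,"dy":-0.19,"dz":0.04,"spin":56},{"dx":0.012,"dy":-0.196,"dz":0.043,"spin":64}]' && python3 -m inch '[{"dx":0,"dy":0,"dz":0,"spin":8},{"dx":0,"dy":0,"dz":0,"spin":16},{"dx":0,"dy":0,"dz":0.0,"spin":24},{"dx":0,"dy":0,"dz":0,"spin":26.3},{"dx":0,"dy":0,"dz":0,"spin":26.3},{"dx":0,"dy":0,"dz":0,"spin":26.3}]'
python3 - <<'E'
from h import *
P,im,d,C=look('w8'); S=top(C,561,-345,35,45,56); go(561,-345,110,1.1); print(state()['qpos'])
E
```

```text
time_s: 14.95
tool_pos: [557.4, -344.6, 191.8]
ee_rot: [0.523, 0.852, 0.001, -0.005]
wrist_force: [-0.1, 0.9, -0.7]
width: 85.2
gripper_force: 0.0
time_s: 15.55
tool_pos: [559.6, -343.6, 196.4]
ee_rot: [0.7, 0.714, -0.0, -0.001]
wrist_force: [-0.5, 0.4, 0.7]
width: 85.2
gripper_force: 0.0
1985 mean [ 562.  -345.9   49.7] circ [ 561.8 -347.2] 26.0 rect ((561.9736938476562, -347.21466064453125), (46.37060546875, 28.015209197998047), 86.65617370605469)
rows dx dy dz [-0.0014  0.0013  0.0868] spin 0.1 yaw 1.2 t 15.6 pos [ 559.8 -343.8  196.8]
[-7.34263930e-01  3.99777584e-01  1.38948306e+00  6.47599279e-06
  1.35446067e+00 -7.54338866e-01]
```

View pics/w8.png

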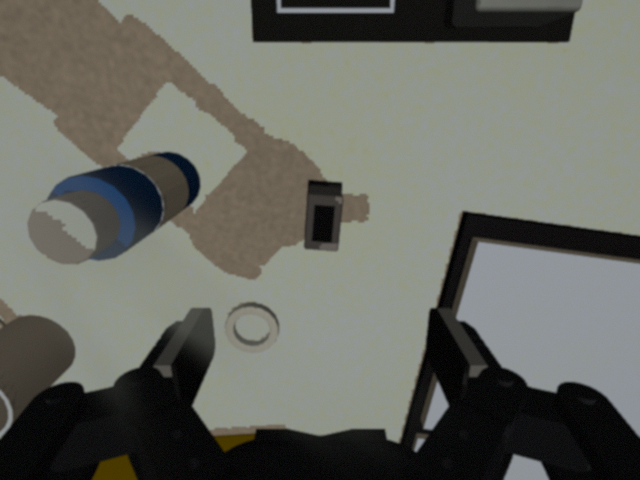

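The relay is at (row 215, col 323), upright, about 3 degrees askew; position and sizes agree with the spec. The can is well clear on the left. I'll descend and grip.

```bash
python3 -m inch '[{"dx":-0.0034,"dy":0.002,"dz":0.04,"spin":4.5},{"dx":-0.0034,"dy":0.002,"dz":0.085,"spin":4.5},{"dx":-0.0034,"dy":0.002,"dz":0.125,"spin":4.5},{"dx":-0.0034,"dy":0.002,"dz":0.155,"spin":4.5},{"dx":-0.0034,"dy":0.002,"dz":0.172,"spin":4.5},{"dx":-0.0034,"dy":0.002,"dz":0.175,"spin":4.5},{"dx":-0.0034,"dy":0.002,"dz":0.175,"spin":4.5}]' && python3 -m inch '[{"dx":0,"dy":0,"dz":0,"spin":0},{"dx":0,"dy":0,"dz":0,"spin":0},{"dx":0,"dy":0,"dz":0,"spin":0},{"dx":0,"dy":0,"dz":0,"spin":0},{"dx":0,"dy":0,"dz":0,"spin":0},{"dx":0,"dy":0,"dz":0,"spin":0},{"dx":0,"dy":0,"dz":0,"spin":0},{"dx":0,"dy":0,"dz":0,"spin":0}]' 0 40 && python3 -m inch '[{"dx":0,"dy":0,"dz":0,"spin":0},{"dx":0,"dy":0,"dz":0,"spin":0},{"dx":0,"dy":0,"dz":0,"spin":0}]'
python3 - <<'E'
from h import *
go(564.8,-41.4,130)
E
```

```text
time_s: 16.3
tool_pos: [562.8, -347.9, 23.9]
ee_rot: [0.728, 0.686, 0.0, 0.0]
wrist_force: [0.7, -0.0, 1.0]
width: 85.0
gripper_force: 0.0
time_s: 17.1
tool_pos: [562.8, -348.0, 24.1]
ee_rot: [0.728, 0.686, 0.0, 0.001]
wrist_force: [-0.7, 0.3, 5.5]
width: 27.6
gripper_force: 40.9
time_s: 17.4
tool_pos: [562.8, -348.0, 24.1]
ee_rot: [0.728, 0.686, 0.0, 0.001]
wrist_force: [-0.5, -0.4, 5.5]
width: 27.5
gripper_force: 40.9
rows dx dy dz [ 0.3061 -0.0161 -0.1062] spin 85.5 yaw -3.4 t 17.4 pos [ 562.8 -348.    24.1]
```

```bash
python3 -m inch '[{"dx":0,"dy":0,"dz":-0.02,"spin":0},{"dx":0,"dy":0,"dz":-0.06,"spin":0},{"dx":0,"dy":0,"dz":-0.1,"spin":-2},{"dx":0,"dy":0,"dz":-0.12,"spin":-4.5},{"dx":0.03,"dy":-0.001,"dz":-0.12,"spin":-4.5},{"dx":0.075,"dy":-0.004,"dz":-0.12,"spin":-4.5},{"dx":0.12,"dy":-0.007,"dz":-0.12,"spin":-4.5},{"dx":0.165,"dy":-0.009,"dz":-0.12,"spin":-4.5}]' && python3 -m inch '[{"dx":0.045,"dy":0.001,"dz":0,"spin":0},{"dx":0.085,"dy":0.001,"dz":0,"spin":0},{"dx":0.115,"dy":0.002,"dz":0,"spin":0},{"dx":0.135,"dy":0.002,"dz":0,"spin":0},{"dx":0.14,"dy":0.003,"dz":0,"spin":0},{"dx":0.14,"dy":0.003,"dz":0,"spin":0},{"dx":0.14,"dy":0.003,"dz":0,"spin":0}]'
python3 - <<'E'
from h import *
P,im,d,C=look('w9'); go(564.8,-41.4,27.5,1.1)
dark=((im.max(2)<60)).astype(np.uint8); n,l,st,ce=cv2.connectedComponentsWithStats(dark,connectivity=4)
for i in range(1,n):
    if 500<st[i,4]<20000: 
        p=np.array([ray(P,(v,u),3)[:2] for v,u in np.argwhere(l==i)],np.float32); print(st[i],[np.round(a,1) for a in cv2.minAreaRect(p)])
E
```

```text
time_s: 18.2
tool_pos: [562.3, -180.5, 142.3]
ee_rot: [0.701, 0.714, -0.0, -0.001]
wrist_force: [1.2, 0.9, 0.3]
width: 27.5
gripper_force: 40.2
time_s: 18.9
tool_pos: [563.5, -43.2, 143.0]
ee_rot: [0.701, 0.714, -0.0, 0.0]
wrist_force: [0.6, 0.1, -1.7]
width: 27.6
gripper_force: 40.2
rows dx dy dz [0.0021 0.0014 0.1155] spin -0.1 yaw 1.0 t 18.95 pos [563.5 -43.5 143. ]
[ 477    0  121  161 7983] [array([707.3,  56.4]), array([ 64. , 101.1]), np.float64(1.1)]
[ 262   63  121   69 2865] [array([563.1,  44.4]), array([82.6, 43.3]), np.float64(3.2)]
[  266   164   112   104 10298] [array([564.6, -40.5]), array([81.7, 81.7]), np.float64(1.1)]
[ 297  319   47   73 3291] [array([ 565.8, -166.2]), array([39.6, 74.5]), np.float64(1.1)]
```

View pics/w9.png

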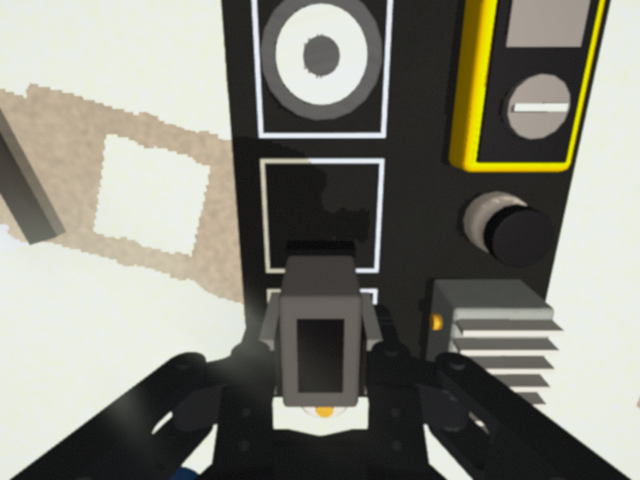

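The relay is held square over the middle square (rows 160-270, cols 262-380), with the oil filter centred in its square above. I'll lower it.

```bash
python3 -m inch '[{"dx":0.002,"dy":0.001,"dz":0.03,"spin":0},{"dx":0.002,"dy":0.001,"dz":0.065,"spin":0},{"dx":0.002,"dy":0.001,"dz":0.09,"spin":0},{"dx":0.002,"dy":0.001,"dz":0.108,"spin":0},{"dx":0.002,"dy":0.001,"dz":0.115,"spin":0},{"dx":0.002,"dy":0.001,"dz":0.115,"spin":0}]' && python3 -m inch '[{"dx":0,"dy":0,"dz":0,"spin":0},{"dx":0,"dy":0,"dz":0,"spin":0},{"dx":0,"dy":0,"dz":0,"spin":0},{"dx":0,"dy":0,"dz":0,"spin":0},{"dx":0,"dy":0,"dz":0,"spin":0},{"dx":0,"dy":0,"dz":0,"spin":0}]' 70 && python3 -m inch '[{"dx":0,"dy":0,"dz":-0.03,"spin":0},{"dx":0,"dy":0,"dz":-0.07,"spin":0},{"dx":0,"dy":0,"dz":-0.11,"spin":0},{"dx":0,"dy":0,"dz":-0.15,"spin":0},{"dx":0,"dy":0,"dz":-0.18,"spin":0},{"dx":0,"dy":0,"dz":-0.19,"spin":0},{"dx":0,"dy":0,"dz":-0.19,"spin":0}]' 100
python3 - <<'E'
from h import *
P,im,d,C=look('w10'); top(C,565,-42,32,47,60); go(491,-468,200,1.1)
E
```

```text
time_s: 19.55
tool_pos: [564.3, -41.3, 28.2]
ee_rot: [0.701, 0.713, -0.0, -0.0]
wrist_force: [0.0, 0.3, -0.4]
width: 27.5
gripper_force: 40.2
time_s: 20.15
tool_pos: [564.5, -40.2, 28.2]
ee_rot: [0.7, 0.714, 0.0, 0.0]
wrist_force: [0.0, -0.4, -0.3]
width: 59.6
gripper_force: 0.0
time_s: 20.85
tool_pos: [565.3, -40.5, 219.5]
ee_rot: [0.7, 0.714, 0.001, 0.001]
wrist_force: [-0.3, -0.5, 0.3]
width: 85.5
gripper_force: 0.0
1770 mean [565.  -39.4  52.6] circ [565.2 -40.7] 26.0 rect ((565.1821899414062, -40.44549560546875), (27.500219345092773, 45.56377410888672), 0.47127294540405273)
rows dx dy dz [-0.4264 -0.0814  0.0175] spin -0.0 yaw 1.1 t 20.9 pos [564.2 -40.2 217.5]
```

```bash
python3 -m inch '[{"dx":-0.03,"dy":-0.006,"dz":0,"spin":0},{"dx":-0.075,"dy":-0.014,"dz":0,"spin":0},{"dx":-0.12,"dy":-0.023,"dz":0,"spin":0},{"dx":-0.165,"dy":-0.031,"dz":0,"spin":0},{"dx":-0.21,"dy":-0.04,"dz":0,"spin":0},{"dx":-0.255,"dy":-0.049,"dz":0,"spin":0},{"dx":-0.3,"dy":-0.057,"dz":0,"spin":0},{"dx":-0.345,"dy":-0.066,"dz":0,"spin":0}]' && python3 -m inch '[{"dx":-0.035,"dy":-0.007,"dz":0,"spin":0},{"dx":-0.06,"dy":-0.01,"dz":0,"spin":0},{"dx":-0.075,"dy":-0.013,"dz":0,"spin":0},{"dx":-0.08,"dy":-0.015,"dz":0,"spin":0},{"dx":-0.08,"dy":-0.015,"dz":0,"spin":0},{"dx":-0.08,"dy":-0.015,"dz":0,"spin":0}]'
python3 - <<'E'
from h import *
P,im,d,C=look('w11')
r=regions_of('wrist','ring_mid')
for a in r[:2]:
    pts=np.array([ray(P,(v,u),10)[:2] for v,u in np.argwhere(a['mask'])],np.float32); c,e=cv2.minEnclosingCircle(pts); print('net',a['score'],np.round(a['at']),c,e)
S=top(C,491,-470,45,6,14); go(491,-470,30,1.1)
E
```

```text
time_s: 21.7
tool_pos: [503.5, -387.2, 214.7]
ee_rot: [0.7, 0.714, 0.0, -0.003]
wrist_force: [0.8, -0.2, 0.4]
width: 85.5
gripper_force: 0.0
time_s: 22.3
tool_pos: [491.9, -465.3, 217.7]
ee_rot: [0.7, 0.714, 0.0, -0.001]
wrist_force: [0.4, -0.2, 0.8]
width: 85.7
gripper_force: 0.0
net 0.17 [ 26. 224.] (405.54248046875, -317.4795227050781) 48.98770523071289
1368 mean [ 493.5 -470.9    9.4] circ [ 493.7 -472. ] 27.1 rect ((493.3948974609375, -471.5609130859375), (52.30915069580078, 53.318214416503906), 2.2642064094543457)
rows dx dy dz [-0.0046 -0.0012  0.1883] spin 0.1 yaw 1.2 t 22.4 pos [ 492.1 -465.5  218.3]
```

View pics/w11.png

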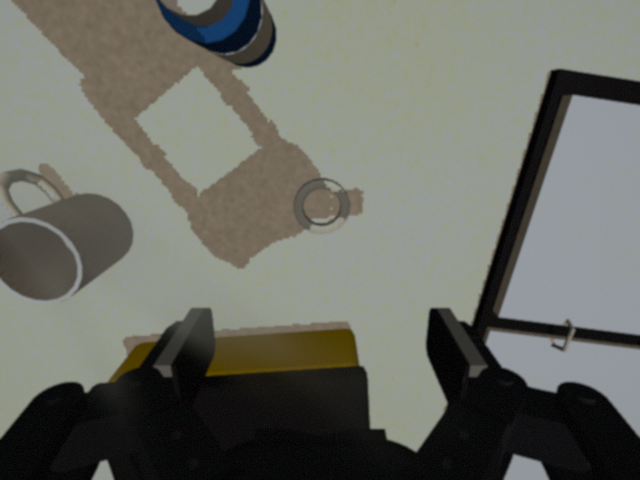

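The ring lies at (row 205, col 322). Depth gives (493.7, -472) with radius 27, as it should be; the network's 0.17 hit is wrong and I'm ignoring it. I'll go closer with the fingers part-closed and measure where the tips stand.

```bash
python3 -m inch '[{"dx":-0.0065,"dy":0.0015,"dz":0.03,"spin":0},{"dx":-0.0065,"dy":0.0015,"dz":0.07,"spin":0},{"dx":-0.0065,"dy":0.0015,"dz":0.11,"spin":0},{"dx":-0.0065,"dy":0.0015,"dz":0.135,"spin":0},{"dx":-0.0065,"dy":0.0015,"dz":0.14,"spin":0},{"dx":-0.0065,"dy":0.0015,"dz":0.14,"spin":0},{"dx":-0.0065,"dy":0.0015,"dz":0.14,"spin":0}]' 78
python3 - <<'E'
from h import *
P,im,d,C=look('w12'); s=state(); T=Ro.from_quat(s['ee_rot']).as_matrix()
top(C,493.7,-472,33,5,16); go(493.7,-472,10,1.1); print(s['width'])
L=(C-s['tool_pos'])@T
m=(d>0)&(L[...,2]>-40)&(L[...,2]<30)&(abs(L[...,0])<14)&(abs(L[...,1])<60)
for sg in(1,-1):
    q=L[m&(np.sign(L[...,1])==sg)]; print(len(q), np.percentile(q[:,2],[50,90,98,99.5,100]).round(1), q[q[:,2]>np.percentile(q[:,2],95)].mean(0).round(1))
E
```

```text
time_s: 23.1
tool_pos: [494.4, -474.1, 80.7]
ee_rot: [0.7, 0.714, -0.0, 0.002]
wrist_force: [0.9, 0.4, 0.5]
width: 66.5
gripper_force: 0.0
3531 mean [ 493.5 -470.2    9.2] circ [ 493.5 -471.6] 27.0 rect ((493.29345703125, -471.3531494140625), (53.10161590576172, 53.06593322753906), 39.89480972290039)
rows dx dy dz [ 0.0027 -0.0008  0.0711] spin 0.0 yaw 1.1 t 23.15 pos [ 494.4 -474.4   81.1]
66.49571186541232
3494 [-23.   -6.4  -1.    0.9   2.5] [ 1.8 34.2 -1.2]
3480 [-23.   -6.3  -0.9   0.9   2.2] [  1.7 -33.9  -1.2]
```

View pics/w12.png

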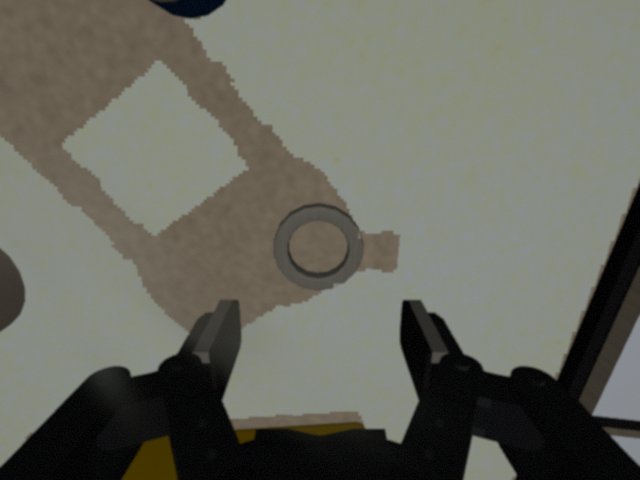

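Tips stand about 1 mm ahead of the TCP at this opening and swing about 2 mm further by 54 mm. A TCP height of 6.5 grips the ring with the tips at about 4 mm.

```bash
python3 -m inch '[{"dx":0.0025,"dy":-0.001,"dz":0.03,"spin":0},{"dx":0.0025,"dy":-0.001,"dz":0.055,"spin":0},{"dx":0.0025,"dy":-0.001,"dz":0.068,"spin":0},{"dx":0.0025,"dy":-0.001,"dz":0.0745,"spin":0},{"dx":0.0025,"dy":-0.001,"dz":0.0745,"spin":0},{"dx":0.0025,"dy":-0.001,"dz":0.0745,"spin":0}]' && python3 -m inch '[{"dx":0,"dy":0,"dz":0,"spin":0},{"dx":0,"dy":0,"dz":0,"spin":0},{"dx":0,"dy":0,"dz":0,"spin":0},{"dx":0,"dy":0,"dz":0,"spin":0},{"dx":0,"dy":0,"dz":0,"spin":0},{"dx":0,"dy":0,"dz":0,"spin":0}]' 0 40
```

```text
time_s: 23.75
tool_pos: [492.9, -471.7, 5.4]
ee_rot: [0.7, 0.714, -0.0, 0.001]
wrist_force: [-0.3, 0.4, -0.9]
width: 66.8
gripper_force: 0.0
time_s: 24.35
tool_pos: [493.1, -471.9, 6.1]
ee_rot: [0.7, 0.714, -0.0, 0.002]
wrist_force: [-0.3, -0.1, 5.3]
width: 52.5
gripper_force: 40.9
```

```bash
python3 -m inch '[{"dx":0,"dy":0,"dz":-0.02,"spin":0},{"dx":0,"dy":0,"dz":-0.06,"spin":0},{"dx":0,"dy":0,"dz":-0.1,"spin":0},{"dx":0.01,"dy":0,"dz":-0.14,"spin":0},{"dx":0.04,"dy":0.004,"dz":-0.16,"spin":0},{"dx":0.085,"dy":0.01,"dz":-0.16,"spin":0},{"dx":0.13,"dy":0.016,"dz":-0.16,"spin":0},{"dx":0.175,"dy":0.022,"dz":-0.16,"spin":0}]' && python3 -m inch '[{"dx":0.045,"dy":0.004,"dz":0,"spin":0},{"dx":0.09,"dy":0.008,"dz":0,"spin":0},{"dx":0.135,"dy":0.013,"dz":0,"spin":0},{"dx":0.18,"dy":0.018,"dz":0,"spin":0},{"dx":0.22,"dy":0.023,"dz":0,"spin":0},{"dx":0.25,"dy":0.025,"dz":0,"spin":0},{"dx":0.26,"dy":0.025,"dz":0,"spin":0},{"dx":0.26,"dy":0.025,"dz":0,"spin":0}]'
python3 - <<'E'
from h import *
P,im,d,C=look('w13'); top(C,562,63,40,74,84); s=state(); T=Ro.from_quat(s['ee_rot']).as_matrix(); go(562.1,63,130,1.1); print(s['width'])
L=(C-s['tool_pos'])@T
m=(d>0)&(L[...,2]>-9)&(L[...,2]<8)&(abs(L[...,0])<32)&(abs(L[...,1])<25.5); print('ring in tool: mean',L[m].mean(0).round(1),np.percentile(L[m],[1,99],axis=0).round(1))
E
```

```text
time_s: 25.15
tool_pos: [510.9, -293.9, 164.6]
ee_rot: [0.701, 0.714, 0.0, 0.001]
wrist_force: [0.1, 0.2, -0.4]
width: 52.3
gripper_force: 42.1
time_s: 25.95
tool_pos: [530.9, -34.0, 164.1]
ee_rot: [0.7, 0.715, 0.0, 0.0]
wrist_force: [0.1, 0.2, -1.2]
width: 52.3
gripper_force: 42.2
9945 mean [562.   63.5  78.8] circ [562.4  62.5] 30.0 rect ((562.180908203125, 62.538848876953125), (59.08521270751953, 58.98624038696289), 77.56302642822266)
rows dx dy dz [0.0976 0.033  0.0341] spin 0.0 yaw 1.1 t 26.0 pos [531.  -35.2 164.1]
52.366797294198165
ring in tool: mean [ 3.4  0.1 -2.3] [[-23.2 -24.5  -4.6]
 [ 27.9  24.5   4.8]]
```

View pics/w13.png

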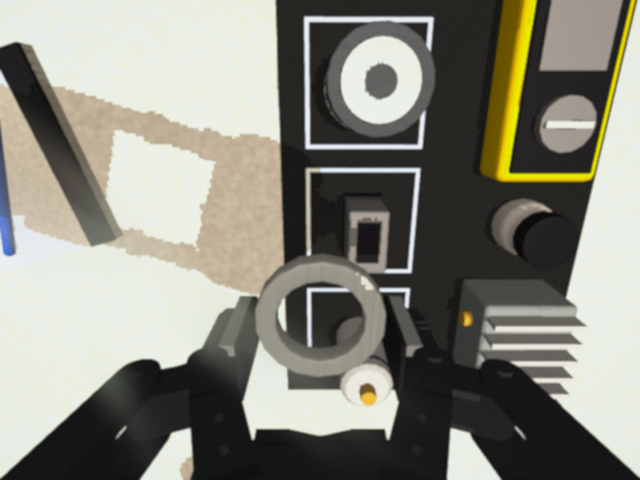

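The ring is held level and the relay stands centred in its square. I'll move over the oil filter.

```bash
python3 -m inch '[{"dx":0.03,"dy":0.01,"dz":0,"spin":0},{"dx":0.065,"dy":0.022,"dz":0,"spin":0},{"dx":0.09,"dy":0.031,"dz":0.02,"spin":0},{"dx":0.098,"dy":0.033,"dz":0.045,"spin":0},{"dx":0.098,"dy":0.033,"dz":0.06,"spin":0},{"dx":0.098,"dy":0.033,"dz":0.06,"spin":0},{"dx":0.098,"dy":0.033,"dz":0.06,"spin":0}]'
python3 - <<'E'
from h import *
go(562.3,62.8,86.5,1.1)
E
```

```text
time_s: 26.7
tool_pos: [562.3, 62.2, 104.1]
ee_rot: [0.701, 0.713, -0.0, 0.0]
wrist_force: [0.8, -0.0, -1.1]
width: 52.1
gripper_force: 42.2
rows dx dy dz [0.0006 0.0001 0.0176] spin -0.1 yaw 1.0 t 26.7 pos [562.3  62.2 104.1]
```

```bash
python3 -m inch '[{"dx":0.0005,"dy":0,"dz":0.008,"spin":0},{"dx":0.0005,"dy":0,"dz":0.014,"spin":0},{"dx":0.0005,"dy":0,"dz":0.018,"spin":0},{"dx":0.0005,"dy":0,"dz":0.018,"spin":0},{"dx":0.0005,"dy":0,"dz":0.018,"spin":0}]' && python3 -m inch '[{"dx":0,"dy":0,"dz":0,"spin":0},{"dx":0,"dy":0,"dz":0,"spin":0},{"dx":0,"dy":0,"dz":0,"spin":0},{"dx":0,"dy":0,"dz":0,"spin":0},{"dx":0,"dy":0,"dz":0,"spin":0}]' 80 && python3 -m inch '[{"dx":0,"dy":0,"dz":-0.02,"spin":0},{"dx":0,"dy":0,"dz":-0.05,"spin":0},{"dx":-0.02,"dy":-0.02,"dz":-0.09,"spin":0},{"dx":-0.04,"dy":-0.04,"dz":-0.12,"spin":0},{"dx":-0.04,"dy":-0.04,"dz":-0.13,"spin":0},{"dx":-0.04,"dy":-0.04,"dz":-0.13,"spin":0},{"dx":-0.04,"dy":-0.04,"dz":-0.13,"spin":0}]'
python3 - <<'E'
from h import *
P,im,d,C=look('w14'); print('ring'); top(C,562,63,40,84,95); print('oil rim'); top(C,562,63,40,74,95);print('relay');top(C,565,-42,32,47,60);print('fuel'); top(C,566,-147,30,65,75)
E
```

```text
time_s: 27.2
tool_pos: [561.9, 64.2, 85.7]
ee_rot: [0.7, 0.714, -0.0, -0.0]
wrist_force: [0.8, 0.6, 0.0]
width: 52.1
gripper_force: 42.2
time_s: 27.7
tool_pos: [562.0, 64.2, 85.8]
ee_rot: [0.7, 0.714, 0.0, 0.0]
wrist_force: [0.5, 0.2, 1.1]
width: 68.1
gripper_force: 0.0
time_s: 28.4
tool_pos: [522.5, 24.0, 214.5]
ee_rot: [0.7, 0.714, -0.0, -0.001]
wrist_force: [-0.7, 0.1, -0.5]
width: 68.1
gripper_force: 0.0
ring
2618 mean [562.   65.3  88.3] circ [562.2  64.3] 26.9 rect ((561.918701171875, 64.34202575683594), (53.59484100341797, 52.64023208618164), 49.538482666015625)
oil rim
5272 mean [561.2  64.4  83.6] circ [562.3  62.7] 29.9 rect ((562.4063110351562, 62.4448127746582), (58.72111129760742, 58.92350387573242), 0.843207597732544)
relay
1565 mean [564.6 -38.9  52.5] circ [565.1 -40.6] 26.0 rect ((564.9993286132812, -40.576847076416016), (28.139257431030273, 46.58453369140625), 1.419394612312317)
fuel
1052 mean [ 567.6 -143.1   71.3] circ [ 568.9 -148.5] 20.1 rect ((568.9539794921875, -148.24539184570312), (38.28719711303711, 39.061279296875), 42.70586013793945)
```

View pics/w14.png

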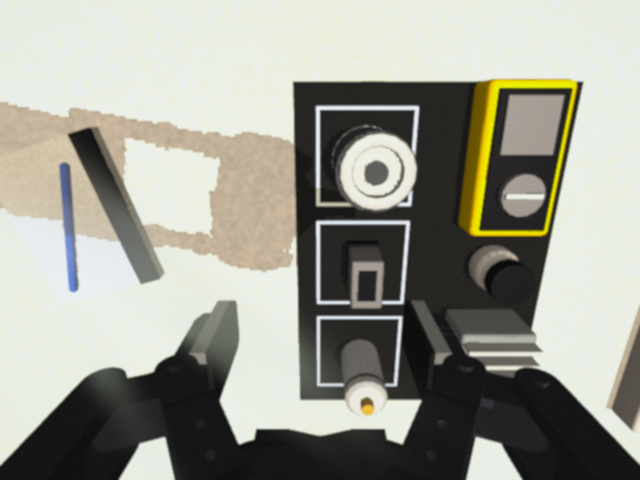

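The picture shows the ring on the oil filter (row 172, col 376), 1.6 mm off its axis. The relay and fuel filter stand in their squares within about 3 mm, and the gripper is clear, so I'll hand in.

```bash
python3 -c "
from plant import *
print(hand_in())"
```

```text
the job is handed in; nothing more can be done
None
```

The kit is set out and handed in at about 28 s of the 128 s allowed: each part upright and about 3 mm or less from its square's centre, the relay's long side along the row, and the ring flat on the oil filter 1.6 mm off its axis. These are my last camera measurements, as the hand-in returned no verdict; I did not re-measure the spray can, tape measure or jar, but no contact showed while moving.

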